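# Check the hand brake of the sample trolley

### The arm

A 6-joint arm with a two-finger parallel gripper is mounted at the origin on the work surface. World frame = base frame: x ahead of the robot, y to its left, z up, the work surface at z = 0. Lengths are in m, angles in rad, forces in N, time in s.
With the tool pointing down it reaches from about 0.25 to 0.775 m from the base axis. Payload 4 kg.
Tool frame: the origin (TCP) lies where the fingers leave the gripper's body, on its centre line; the fingertips stand 97 mm ahead of it and the grasp point (between the pads) lies 78 mm ahead of it; z points along the fingers, y is the line along which they close (so a half turn about z gives the same grasp; the last joint's range is limited). The gripper opens to 94 mm and grips with 3 to 60 N. Pads are 16 mm wide; open, the fingers measure 119 mm over their backs; the gripper's body (75 mm by 177 mm) begins 78 mm behind the grasp point.
Start: joints at [1.179, 0.087, 1.371, -0, 1.684, -0.103], TCP at [0.157, 0.527, 0.303] pointing down, gripper open.
Joint ranges: [-3.1, 3.1], [-0.76, 2.03], [0.27, 2.55], [-1.08, 4.22], [0.17, 2.65], [-2.57, 2.57]. Speed limits (rad/s): [2.79, 2.79, 3.14, 3.14, 3.14, 3.14].

### API

Orientations are given as [roll, pitch, yaw] about the fixed x, y, z axes, in that order (R = Rz(yaw) Ry(pitch) Rx(roll)).
In Python, from bench import robot, eyes gives the robot as it stands. The module is installed in compiled form; this text tells all that it offers.
- The arm moves only by the tool carry_out, never from a script. Its argument "deltas" is a list of rows, each an object of numbers: "dx", "dy", "dz": the shift along the tool's x, y, z each as a share of 0.02 m, from -1 to 1; "wx", "wy", "wz": the turn, a rotation vector about the tool's x, y, z each as a share of 0.12 rad, from -1 to 1; "gripper": the closure in counts, from 0 (fully open) to 255 (shut). In form: [{"dx": .., "dy": .., "dz": .., "wx": .., "wy": .., "wz": .., "gripper": ..}, ...]. A call has 1 to 20 rows; each row shifts and turns the commanded pose from where the row before left it, along the tool's axes as they then stand; what a row does not reach is not made up. A row lasts 1/12 s, in which the tool goes at most 41.7 mm and 7.16 degrees, less where a joint would pass 70% of its speed; a pose out of reach is approached as far as the arm can. A call with a number of a shift or a turn outside -1 to 1 is refused whole. A call with a gripper value outside its range is refused whole. The fingers move at their own pace and stop on an object; the grip force is fixed at half the most. Time passes only in rows, so rows that do not move let the fingers close. It gives the time, the measured TCP pose, the force, the opening and the grip force at its end, in the units of the state.
- robot.get_obs(): the state, without advancing time (a new reading comes with each control period).
- eyes.snapshot(name): name is "side" or "top"; returns the picture (384x512x3 uint8, red, green, blue); there is no depth.
- eyes.get_calibration(name): a dict with "fovy" (degrees; the focal length in pixels is half the picture's height over the tangent of half this angle, whatever the lens; pixels are square), "cx", "cy" (the principal point, pixels), "R" (3x3) and "t" (3): a world point X has camera coordinates R X + t. Camera axes: x right, y down, z forward; pixel columns grow to the right and rows downward; lengths in m; the calibration is good to about 2 mm. A picture is of the moment at which its call begins. get_calibration takes no time and is no camera call.
- robot.close_job(): hands the job in; it is judged then, once.
The state is a dict: "time": time; "joint_positions": joint angles; "qvel": joint speeds; "joint_torque": joint torques, N m; "tool_pos": TCP position; "ee_rot": TCP orientation; "wrist_force": force on the tool from outside, world axes, zero at the start; "wrist_torque": the same for the moment, N m; "width": finger opening in m; "finger_force": force on a finger pad.
Only numpy, scipy, OpenCV 4.12 (cv2) and the standard library are available. Lean on these libraries where they do the work, as an engineer would, in place of code of your own. Each camera call takes 0.05 s, during which the arm holds its last target. There are 200 camera calls.

### The job

Check the hand brake of the sample trolley that stands at the bench: with the backs of your fingers, push the red brake lever in from its outer side towards the push bar until it comes up firm, short of the bar, and keep it pressed firmly there for two seconds without forcing it. Then take your hand away so that the lever springs fully back out. Do not grip the push bar or squeeze the lever against it, and leave everything on the trolley and the bench where it is.

Things in the scene. Friction and masses are not known exactly. Their poses are not given: they have to be found in the camera images.
- trolley: steel three-shelf trolley beyond the bench, push bar towards the robot; it does not roll. Origin at the height of the top deck (70 mm above the bench), straight below the middle of the bar; x level from the bar to the deck (away from the robot, within 20 degrees), y left along the bar, z up. The deck, 520 x 420 mm with 18 mm rims, begins 170 mm from the bar.
- push_bar: level round bar, 25 mm thick (grips 35 mm), 420 mm long, along y, with the lever's black clamp; its axis is 135 mm above this origin, which is the trolley's (same axes). The lever's pivot is 40 mm from the bar's axis towards the deck, 30 mm left of the middle; clamp and bar rise at most 22 mm above the bar's axis. Sloping tubes join its ends to the deck.
- push_rod: steel pin, 8 mm thick, that points from the lever's clamp at the lever's inner side, 50 mm from the pivot; the lever meets it after its free play, where the brake bites. Adjusted differently each time: the lever comes up on it at 0.11 to 0.21 rad. Beyond that it yields only a little, springily (about 5 mm at the face point for each 10 N). Origin inside the clamp.
- brake_lever (a joint): angle of the red brake lever, rad: 0 at rest (sprung fully out), growing as it is pressed towards the bar. Until the pin it takes 2 to 5 N at the face point, then it comes up firm, 15 mm or more short of the bar; 12 to 15 N there is a firm press, over 35 N forces it. It would touch the bar at 0.36. It springs back when let go.
- lever_face (a point): point on the lever's outer face (turned to the deck), 205 mm above the bench, half-way up the blade; at rest 80 mm from the bar's axis. x points out of the face, away from the bar; y from pivot to tip; z up. The upright pivot axis is at x -40, y -100 mm. Blade: y -70 to +35 mm, 10 mm thick, 16 mm high, ending in a 20 mm ball. The space 100 mm out from the face is free.
- tube_rack: white rack 100 x 200 mm, 85 mm high, full of capped sample tubes, on the trolley's deck; stays where it is. Origin at the centre of its underside.
- reagent_bottle: white round bottle, 56 mm across and 100 mm high, on the trolley's deck; stays where it is. Origin at the centre of its underside.
- specimen_pot: clear pot with a yellow lid, 56 mm across and 62 mm high, on the trolley's deck; stays where it is. Origin at the centre of its underside.
- amber_bottle: brown glass bottle, 56 mm across and 115 mm high, on the bench; stays where it is. Origin at the centre of its underside.
- beaker: open glass beaker, 66 mm across and 85 mm high, on the bench; stays where it is. Origin at the centre of its underside.
- glove_box: box of gloves, 115 x 220 mm, 72 mm high, lying on the bench; stays where it is. Origin at the centre of its underside.

How it is judged:
On the way:
1. from its outer side (grasp point outside the outer face) the fingers press the lever onto the pin with over 6 N on the pin (about 8 N at the face point) and keep it so for 1.2 s (contact force between brake_lever and push_rod above 6 N and value of joint brake_lever above 0.08 rad and x of the grasp point in the frame of lever_face above 0.002 m and contact force between the fingers and brake_lever above 4 N), for 1.2 s.
At the end, for the whole second after the job is handed in: The lever is let go and at rest, fully sprung out (within 0.03 rad), and every loose thing stands within 15 mm of where it was (value of joint brake_lever below 0.03 rad and velocity of joint brake_lever between -0.1 and 0.1 rad/s and contact force between brake_lever and push_rod below 1 N and distance of each of tube_rack, reagent_bottle, specimen_pot, amber_bottle, beaker, glove_box from where it was at the start of the episode below 0.015 m); the robot touches nothing.
It fails at once if the lever was forced (the fingers or the hand pressed on it with more than 35 N) (contact force between any of the fingers, the arm and brake_lever above 35 N).
It fails at once if the hand gripped, squeezed or leaned on the push bar or its clamp (more than 5 N) (contact force between any of the fingers, the arm and push_bar above 5 N).
It fails at once if a bystander was pushed, lifted or carried (moved more than 15 mm) (distance of any of tube_rack, reagent_bottle, specimen_pot, amber_bottle, beaker, glove_box from where it was at the start of the episode above 0.015 m).
It also fails if it takes over 45 s, if anything falls off the work surface, if the arm or the gripper's body presses on something with over 40 N, if the wrist force passes 120 N, or if a joint passes its speed limit or range.

## Working session

There is one attempt and no reset: what is moved stays moved. The work goes in short steps, Python scripts to look and compute and a tool call to move; the robot and the scene stay as the last step left them, time stands still between calls to the robot, and variables do not carry over. Pictures are saved under pics/ and viewed, at most 10 in all, crops included, and the job is handed in when it is done.

Besides the shell and the picture viewer there is one more tool, called as a command line: name --argument value ..., lists and objects as JSON in quotes. carry_out: Moves the arm, as the interface text tells. Shift numbers are shares of 0.02 m and turn numbers shares of 0.12 rad, none past 1 either way. Its arguments: {"type":"object","properties":{"deltas":{"type":"array","items":{"type":"object","properties":{"dx":{"type":"number"},"dy":{"type":"number"},"dz":{"type":"number"},"wx":{"type":"number"},"wy":{"type":"number"},"wz":{"type":"number"},"gripper":{"type":"number"}}}}},"required":["deltas"]}

```bash
mkdir -p pics; python3 - <<'E'
from bench import robot, eyes
import cv2
for n in ("side","top"):
    cv2.imwrite(f"pics/{n}0.png", eyes.snapshot(n)[:,:,::-1]); c=eyes.get_calibration(n)
    print(n,c)
o=robot.get_obs(); print(o)
E
```

```text
side {'fovy': 48.38043100390453, 'cx': 247.26038745665358, 'cy': 191.81047465978475, 'R': array([[ 0.83489044, -0.55004054, -0.02033108],
       [-0.35701719, -0.51305323, -0.78058639],
       [ 0.41892324,  0.65896266, -0.62471717]]), 't': array([-0.48613591,  0.32120066,  0.9778976 ])}
top {'fovy': 43.99762146378779, 'cx': 254.7605393432041, 'cy': 197.07005409488457, 'R': array([[-0.00589026, -0.99972961,  0.02249485],
       [-0.99887267,  0.00482262, -0.04722423],
       [ 0.04710298, -0.02274765, -0.99863099]]), 't': array([0.0151302 , 0.58805999, 1.40210799])}
{'time': 0.1, 'joint_positions': array([ 1.17889677e+00,  8.78565377e-02,  1.37209520e+00, -3.55691220e-06,
        1.68362246e+00, -1.03089017e-01]), 'qvel': array([ 0.00037333, -0.0017743 , -0.00210913,  0.00027356, -0.00180332,
       -0.0019204 ]), 'joint_torque': array([ 2.72000594e-03, -3.41254735e+01, -3.03301263e+01,  7.19708833e-02,
        3.04988155e-02, -1.13277445e-04]), 'tool_pos': array([0.15652653, 0.52693134, 0.30163849]), 'ee_rot': array([-3.13962126e+00, -2.00397752e-04,  2.85278152e+00]), 'wrist_force': array([ 0.02369533,  0.01758501, -0.71880909]), 'wrist_torque': array([0.04461764, 0.00821969, 0.00505808]), 'finger_force': 0.0, 'width': 0.09420801410912444}
```

View pics/side0.png

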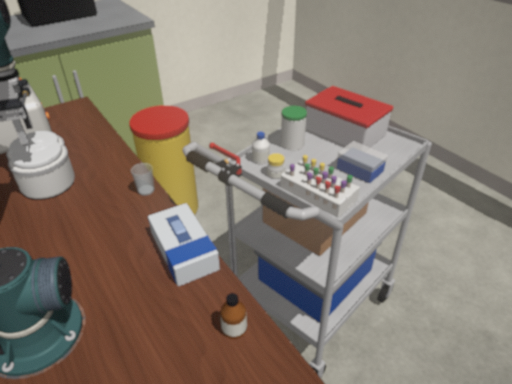

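View pics/top0.png

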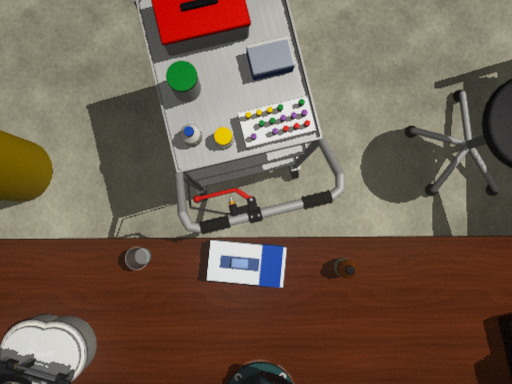

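The side picture shows the bar running from (190,150) to (310,212), with the red lever at about (212,147)-(240,168). In the top picture the bar runs from (200,225) to (330,197), the clamp is at (253,208), and the lever goes from (250,197) to its ball at (197,199). I'll zoom in on the lever.

```bash
cat > h.py <<'E'
import numpy as np
from bench import eyes
def ray(n,u,v):
    c=eyes.get_calibration(n); f=192/np.tan(np.radians(c['fovy'])/2); R=np.array(c['R']);t=np.array(c['t'])
    return -R.T@t, R.T@np.array([(u-c['cx'])/f,(v-c['cy'])/f,1])
def atz(n,u,v,z):
    o,d=ray(n,u,v); return o+d*(z-o[2])/d[2]
def proj(n,X):
    c=eyes.get_calibration(n); f=192/np.tan(np.radians(c['fovy'])/2); p=np.array(c['R'])@X+c['t']
    return f*p[0]/p[2]+c['cx'], f*p[1]/p[2]+c['cy']
E
python3 - <<'E'
import cv2
from h import *
for n,(x0,y0,w,h),s in(("top",(165,120,190,120),4),("side",(180,120,150,110),5)):
    a=cv2.imread(f"pics/{n}0.png")[y0:y0+h,x0:x0+w]; cv2.imwrite(f"pics/{n}0c.png",cv2.resize(a,None,fx=s,fy=s,interpolation=cv2.INTER_CUBIC))
# red mask in top crop, bar ends
a=cv2.imread("pics/top0.png").astype(int)[175:215,180:262]
m=(a[:,:,2]>130)&(a[:,:,1]<70)&(a[:,:,0]<70)
ys,xs=np.nonzero(m); 
for x in range(0,82,4):
    r=ys[xs==x]
    if len(r): u=x+180; v0,v1=r.min()+175,r.max()+175; print(u,v0,v1,atz("top",u,v0-.5,.213)[:2].round(4),atz("top",u,v1+.5,.213)[:2].round(4))
for u,v in((200,226),(228,219),(304,200),(330,196)): print(u,v,atz("top",u,v,.205)[:2].round(4))
E
```

```text
196 196 201 [0.5835 0.1665] [0.5681 0.1665]
200 196 199 [0.5834 0.1563] [0.5732 0.1563]
204 195 198 [0.5859 0.1461] [0.5757 0.1462]
208 194 197 [0.5884 0.1359] [0.5782 0.136 ]
212 193 196 [0.591  0.1257] [0.5807 0.1258]
216 192 195 [0.5935 0.1155] [0.5832 0.1155]
220 191 194 [0.596  0.1053] [0.5857 0.1053]
224 190 193 [0.5985 0.0951] [0.5882 0.0951]
228 189 192 [0.601  0.0849] [0.5908 0.0849]
232 188 191 [0.6035 0.0746] [0.5933 0.0747]
236 189 191 [0.6009 0.0644] [0.5932 0.0644]
240 190 194 [0.5983 0.0542] [0.5855 0.0542]
244 193 197 [0.5906 0.044 ] [0.5778 0.0441]
248 196 197 [0.5828 0.0338] [0.5777 0.0338]
200 226 [0.5056 0.1571]
228 219 [0.5231 0.0854]
304 200 [ 0.5709 -0.1108]
330 196 [ 0.5809 -0.1783]
```

View pics/top0c.png

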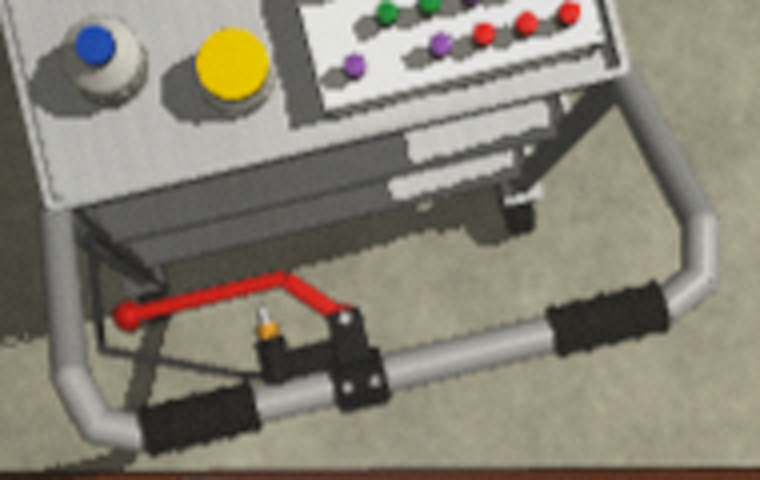

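View pics/side0c.png

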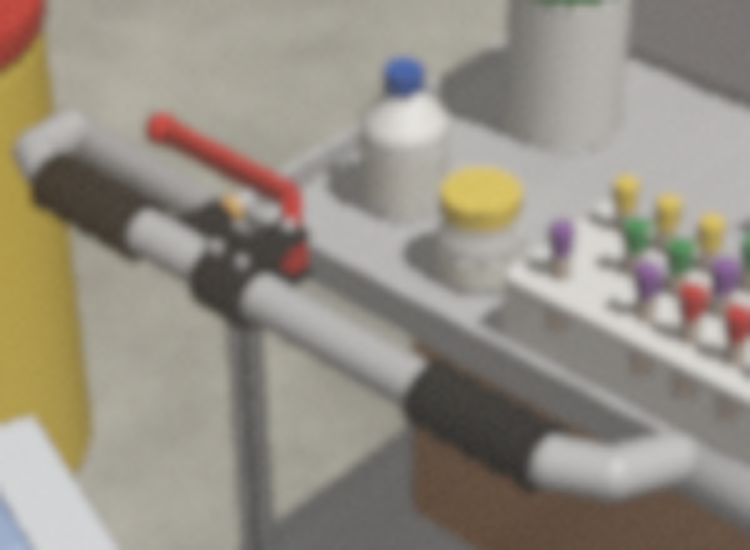

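The blade runs parallel to the bar (yaw about 0.243 rad), and lever_face is near (0.589, 0.134, 0.205). That agrees with the clamp, the kink and the ball to within 5 mm. First I'll raise the hand, turn it so tool y lies along the face normal, and close the fingers.

carry_out --deltas '[{"dz": -1,"wz": 1,"gripper": 255},{"dz": -1,"wz": 1,"gripper": 255},{"dz": -1,"wz": 1,"gripper": 255},{"wz": 1,"gripper": 255},{"wz": 1,"gripper": 255},{"wz": 1,"gripper": 255},{"wz": 1,"gripper": 255},{"wz": 1,"gripper": 255},{"wz": 0.66,"gripper": 255},{"gripper": 255}]'

```text
invalid input
```

carry_out --deltas '[{"dx": -1,"dy": 0.76,"gripper": 255},{"dx": -1,"dy": 0.76,"gripper": 255},{"dx": -1,"dy": 0.76,"gripper": 255},{"dx": -1,"dy": 0.76,"gripper": 255},{"dx": -1,"dy": 0.76,"gripper": 255},{"dx": -1,"dy": 0.76,"gripper": 255},{"dx": -1,"dy": 0.76,"gripper": 255},{"dx": -1,"dy": 0.76,"gripper": 255},{"dx": -1,"dy": 0.76,"gripper": 255},{"dx": -1,"dy": 0.76,"gripper": 255},{"dx": -1,"dy": 0.76,"gripper": 255},{"dx": -1,"dy": 0.76,"gripper": 255},{"dx": -1,"dy": 0.76,"gripper": 255},{"dx": -1,"dy": 0.76,"gripper": 255},{"dx": -1,"dy": 0.76,"gripper": 255},{"dx": -1,"dy": 0.76,"gripper": 255},{"dx": -1,"dy": 0.76,"gripper": 255},{"dx": -1,"dy": 0.76,"gripper": 255},{"dx": -1,"dy": 0.76,"gripper": 255},{"gripper": 255}]'

```text
invalid input
```

carry_out --deltas '[{"dx": 0,"dy": 0,"dz": -1,"wx": 0,"wy": 0,"wz": 1,"gripper": 255},{"dx": 0,"dy": 0,"dz": -1,"wx": 0,"wy": 0,"wz": 1,"gripper": 255},{"dx": 0,"dy": 0,"dz": -1,"wx": 0,"wy": 0,"wz": 1,"gripper": 255},{"dx": 0,"dy": 0,"dz": 0,"wx": 0,"wy": 0,"wz": 1,"gripper": 255},{"dx": 0,"dy": 0,"dz": 0,"wx": 0,"wy": 0,"wz": 1,"gripper": 255},{"dx": 0,"dy": 0,"dz": 0,"wx": 0,"wy": 0,"wz": 1,"gripper": 255},{"dx": 0,"dy": 0,"dz": 0,"wx": 0,"wy": 0,"wz": 1,"gripper": 255},{"dx": 0,"dy": 0,"dz": 0,"wx": 0,"wy": 0,"wz": 1,"gripper": 255},{"dx": 0,"dy": 0,"dz": 0,"wx": 0,"wy": 0,"wz": 0.66,"gripper": 255},{"dx": 0,"dy": 0,"dz": 0,"wx": 0,"wy": 0,"wz": 0,"gripper": 255}]'

```text
time: 0.93
tool_pos: [0.1566, 0.5271, 0.362]
ee_rot: [-3.141, 0.001, 1.812]
wrist_force: [-0.1, 0.2, -0.5]
width: 0.0313
finger_force: 0.0
```

carry_out --deltas '[{"dx": -1,"dy": 0.76,"dz": 0,"wx": 0,"wy": 0,"wz": 0,"gripper": 255},{"dx": -1,"dy": 0.76,"dz": 0,"wx": 0,"wy": 0,"wz": 0,"gripper": 255},{"dx": -1,"dy": 0.76,"dz": 0,"wx": 0,"wy": 0,"wz": 0,"gripper": 255},{"dx": -1,"dy": 0.76,"dz": 0,"wx": 0,"wy": 0,"wz": 0,"gripper": 255},{"dx": -1,"dy": 0.76,"dz": 0,"wx": 0,"wy": 0,"wz": 0,"gripper": 255},{"dx": -1,"dy": 0.76,"dz": 0,"wx": 0,"wy": 0,"wz": 0,"gripper": 255},{"dx": -1,"dy": 0.76,"dz": 0,"wx": 0,"wy": 0,"wz": 0,"gripper": 255},{"dx": -1,"dy": 0.76,"dz": 0,"wx": 0,"wy": 0,"wz": 0,"gripper": 255},{"dx": -1,"dy": 0.76,"dz": 0,"wx": 0,"wy": 0,"wz": 0,"gripper": 255},{"dx": -1,"dy": 0.76,"dz": 0,"wx": 0,"wy": 0,"wz": 0,"gripper": 255},{"dx": -1,"dy": 0.76,"dz": 0,"wx": 0,"wy": 0,"wz": 0,"gripper": 255},{"dx": -1,"dy": 0.76,"dz": 0,"wx": 0,"wy": 0,"wz": 0,"gripper": 255},{"dx": -1,"dy": 0.76,"dz": 0,"wx": 0,"wy": 0,"wz": 0,"gripper": 255},{"dx": -1,"dy": 0.76,"dz": 0,"wx": 0,"wy": 0,"wz": 0,"gripper": 255},{"dx": -1,"dy": 0.76,"dz": 0,"wx": 0,"wy": 0,"wz": 0,"gripper": 255},{"dx": -1,"dy": 0.76,"dz": 0,"wx": 0,"wy": 0,"wz": 0,"gripper": 255},{"dx": -1,"dy": 0.76,"dz": 0,"wx": 0,"wy": 0,"wz": 0,"gripper": 255},{"dx": -1,"dy": 0.76,"dz": 0,"wx": 0,"wy": 0,"wz": 0,"gripper": 255},{"dx": -1,"dy": 0.76,"dz": 0,"wx": 0,"wy": 0,"wz": 0,"gripper": 255},{"dx": 0,"dy": 0,"dz": 0,"wx": 0,"wy": 0,"wz": 0,"gripper": 255}]'

```text
time: 2.6
tool_pos: [0.531, 0.2249, 0.3611]
ee_rot: [-3.14, 0.002, 1.811]
wrist_force: [-0.3, -1.0, -0.7]
width: 0.0007
finger_force: 0.0
```

carry_out --deltas '[{"dx": -1,"dy": 0.8,"dz": 0,"wx": 0,"wy": 0,"wz": 0,"gripper": 255},{"dx": -1,"dy": 0.8,"dz": 0,"wx": 0,"wy": 0,"wz": 0,"gripper": 255},{"dx": -1,"dy": 0.8,"dz": 0,"wx": 0,"wy": 0,"wz": 0,"gripper": 255},{"dx": -1,"dy": 0.8,"dz": 0,"wx": 0,"wy": 0,"wz": 0,"gripper": 255},{"dx": -1,"dy": 0.8,"dz": 0,"wx": 0,"wy": 0,"wz": 0,"gripper": 255},{"dx": 0,"dy": 0,"dz": 0,"wx": 0,"wy": 0,"wz": 0,"gripper": 255},{"dx": 0,"dy": 0,"dz": 0.9,"wx": 0,"wy": 0,"wz": 0,"gripper": 255},{"dx": 0,"dy": 0,"dz": 0.9,"wx": 0,"wy": 0,"wz": 0,"gripper": 255},{"dx": 0,"dy": 0,"dz": 0.9,"wx": 0,"wy": 0,"wz": 0,"gripper": 255},{"dx": 0,"dy": 0,"dz": 0.9,"wx": 0,"wy": 0,"wz": 0,"gripper": 255},{"dx": 0,"dy": 0,"dz": 0.3,"wx": 0,"wy": 0,"wz": 0,"gripper": 255},{"dx": 0,"dy": 0,"dz": 0,"wx": 0,"wy": 0,"wz": 0,"gripper": 255}]'

```text
time: 3.6
tool_pos: [0.6286, 0.1507, 0.2821]
ee_rot: [-3.136, -0.001, 1.815]
wrist_force: [-0.3, 1.3, -0.0]
width: 0.0006
finger_force: 0.0
```

```bash
python3 - <<'E'
from bench import robot, eyes
import cv2, numpy as np
from h import proj
o=robot.get_obs(); print(o['time'],o['tool_pos'],o['wrist_force'])
a=eyes.snapshot("side")[:,:,::-1].copy()
p=o['tool_pos']; print(proj("side",p-[0,0,.078]),proj("side",np.array([.589,.134,.205])))
cv2.imwrite("pics/s1.png",cv2.resize(a[70:230,140:350],None,fx=3.7,fy=3.7,interpolation=cv2.INTER_CUBIC))
E
```

```text
3.6 [0.62859136 0.15074422 0.28209762] [-0.32825495  1.32584254 -0.00985825]
(np.float64(230.2083668654264), np.float64(142.52710799103085)) (np.float64(221.19486944226935), np.float64(149.29841381648325))
```

View pics/s1.png

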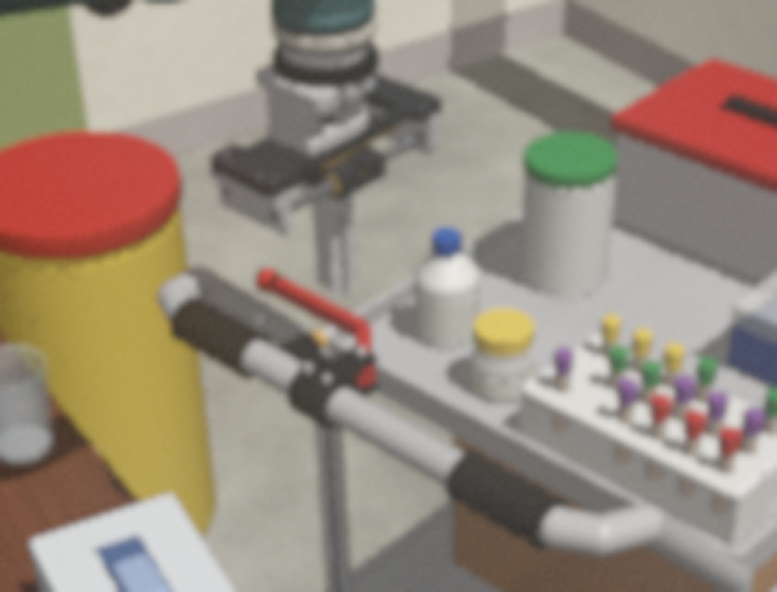

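The fingers are just behind the lever blade (crop 335,270), about 30 mm out from the face, and nothing is touching. Now I'll close in on the lever.

carry_out --deltas '[{"dx": -0.3,"dy": -0.4,"dz": 0,"wx": 0,"wy": 0,"wz": 0,"gripper": 255},{"dx": 0,"dy": -0.4,"dz": 0,"wx": 0,"wy": 0,"wz": 0,"gripper": 255},{"dx": 0,"dy": -0.4,"dz": 0,"wx": 0,"wy": 0,"wz": 0,"gripper": 255},{"dx": 0,"dy": -0.2,"dz": 0,"wx": 0,"wy": 0,"wz": 0,"gripper": 255},{"dx": 0,"dy": -0.1,"dz": 0,"wx": 0,"wy": 0,"wz": 0,"gripper": 255},{"dx": 0,"dy": 0,"dz": 0,"wx": 0,"wy": 0,"wz": 0,"gripper": 255},{"dx": 0,"dy": 0,"dz": 0,"wx": 0,"wy": 0,"wz": 0,"gripper": 255}]'

```text
time: 4.23
tool_pos: [0.6023, 0.1369, 0.2852]
ee_rot: [3.141, 0.0, 1.814]
wrist_force: [-0.1, -0.0, 0.0]
width: 0.0005
finger_force: 0.0
```

carry_out --deltas '[{"dx": 0,"dy": -0.2,"dz": 0,"wx": 0,"wy": 0,"wz": 0,"gripper": 255},{"dx": 0,"dy": -0.2,"dz": 0,"wx": 0,"wy": 0,"wz": 0,"gripper": 255},{"dx": 0,"dy": 0,"dz": 0,"wx": 0,"wy": 0,"wz": 0,"gripper": 255},{"dx": 0,"dy": 0,"dz": 0,"wx": 0,"wy": 0,"wz": 0,"gripper": 255}]'

```text
time: 4.57
tool_pos: [0.5948, 0.1359, 0.2848]
ee_rot: [3.14, -0.002, 1.814]
wrist_force: [3.1, 5.3, 0.3]
width: 0.0005
finger_force: 2.0
```

carry_out --deltas '[{"dx": 0,"dy": -0.1,"dz": 0,"wx": 0,"wy": 0,"wz": 0,"gripper": 255},{"dx": 0,"dy": 0,"dz": 0,"wx": 0,"wy": 0,"wz": 0,"gripper": 255},{"dx": 0,"dy": 0,"dz": 0,"wx": 0,"wy": 0,"wz": 0,"gripper": 255}]'

```text
time: 4.82
tool_pos: [0.593, 0.1354, 0.2848]
ee_rot: [3.14, -0.001, 1.814]
wrist_force: [3.3, 3.6, 0.5]
width: 0.0005
finger_force: 2.1
```

carry_out --deltas '[{"dx": 0,"dy": -0.1,"dz": 0,"wx": 0,"wy": 0,"wz": 0,"gripper": 255},{"dx": 0,"dy": 0,"dz": 0,"wx": 0,"wy": 0,"wz": 0,"gripper": 255},{"dx": 0,"dy": 0,"dz": 0,"wx": 0,"wy": 0,"wz": 0,"gripper": 255}]'

```text
time: 5.07
tool_pos: [0.5911, 0.1352, 0.2848]
ee_rot: [3.14, -0.002, 1.815]
wrist_force: [3.4, 5.3, -0.1]
width: 0.0003
finger_force: 2.3
```

carry_out --deltas '[{"dx": 0,"dy": -0.15,"dz": 0,"wx": 0,"wy": 0,"wz": 0,"gripper": 255},{"dx": 0,"dy": 0,"dz": 0,"wx": 0,"wy": 0,"wz": 0,"gripper": 255},{"dx": 0,"dy": 0,"dz": 0,"wx": 0,"wy": 0,"wz": 0,"gripper": 255}]'

```text
time: 5.32
tool_pos: [0.5882, 0.1347, 0.2848]
ee_rot: [3.139, -0.002, 1.815]
wrist_force: [3.3, 4.9, 0.0]
width: 0.0007
finger_force: 2.6
```

carry_out --deltas '[{"dx": 0,"dy": -0.1,"dz": 0,"wx": 0,"wy": 0,"wz": 0,"gripper": 255},{"dx": 0,"dy": 0,"dz": 0,"wx": 0,"wy": 0,"wz": 0,"gripper": 255},{"dx": 0,"dy": 0,"dz": 0,"wx": 0,"wy": 0,"wz": 0,"gripper": 255}]'

```text
time: 5.57
tool_pos: [0.5863, 0.1345, 0.2848]
ee_rot: [3.139, -0.003, 1.815]
wrist_force: [3.4, 6.3, 0.7]
width: 0.0002
finger_force: 2.9
```

carry_out --deltas '[{"dx": 0.15,"dy": -0.1,"dz": 0,"wx": 0,"wy": 0,"wz": 0,"gripper": 255},{"dx": 0,"dy": 0,"dz": 0,"wx": 0,"wy": 0,"wz": 0,"gripper": 255},{"dx": 0,"dy": 0,"dz": 0,"wx": 0,"wy": 0,"wz": 0,"gripper": 255}]'

```text
time: 5.82
tool_pos: [0.5842, 0.1352, 0.2848]
ee_rot: [3.139, 0.001, 1.814]
wrist_force: [7.1, 2.3, -0.6]
width: 0.0007
finger_force: 2.8
```

carry_out --deltas '[{"dx": 0.05,"dy": -0.1,"dz": 0,"wx": 0,"wy": 0,"wz": 0,"gripper": 255},{"dx": 0,"dy": 0,"dz": 0,"wx": 0,"wy": 0,"wz": 0,"gripper": 255},{"dx": 0,"dy": 0,"dz": 0,"wx": 0,"wy": 0,"wz": 0,"gripper": 255}]'

```text
time: 6.07
tool_pos: [0.5826, 0.1352, 0.2848]
ee_rot: [3.137, 0.002, 1.813]
wrist_force: [7.5, 1.2, -1.2]
width: 0.0005
finger_force: 3.5
```

carry_out --deltas '[{"dx": 0.04,"dy": -0.1,"dz": 0,"wx": 0,"wy": 0,"wz": 0,"gripper": 255},{"dx": 0,"dy": 0,"dz": 0,"wx": 0,"wy": 0,"wz": 0,"gripper": 255},{"dx": 0,"dy": 0,"dz": 0,"wx": 0,"wy": 0,"wz": 0,"gripper": 255}]'

```text
time: 6.32
tool_pos: [0.5814, 0.1353, 0.2849]
ee_rot: [3.135, 0.003, 1.813]
wrist_force: [9.8, 0.2, -2.5]
width: 0.0005
finger_force: 4.6
```

carry_out --deltas '[{"dx": 0.04,"dy": -0.1,"dz": 0,"wx": 0,"wy": 0,"wz": 0,"gripper": 255},{"dx": 0,"dy": 0,"dz": 0,"wx": 0,"wy": 0,"wz": 0,"gripper": 255},{"dx": 0,"dy": 0,"dz": 0,"wx": 0,"wy": 0,"wz": 0,"gripper": 255}]'

```text
time: 6.57
tool_pos: [0.5797, 0.1353, 0.2849]
ee_rot: [3.133, 0.004, 1.812]
wrist_force: [11.4, 0.9, -3.5]
width: 0.0006
finger_force: 5.1
```

carry_out --deltas '[{"dx": 0.03,"dy": -0.09,"dz": 0,"wx": 0,"wy": 0,"wz": 0,"gripper": 255},{"dx": 0,"dy": 0,"dz": 0,"wx": 0,"wy": 0,"wz": 0,"gripper": 255},{"dx": 0,"dy": 0,"dz": 0,"wx": 0,"wy": 0,"wz": 0,"gripper": 255}]'

```text
time: 6.82
tool_pos: [0.5785, 0.1353, 0.285]
ee_rot: [3.131, 0.005, 1.812]
wrist_force: [14.6, -0.3, -3.4]
width: 0.0002
finger_force: 6.0
```

That reads about 14 N, which is a firm press. I'll hold it there for more than 2 s and check with a picture.

carry_out --deltas '[{"dx": 0,"dy": 0,"dz": 0,"wx": 0,"wy": 0,"wz": 0,"gripper": 255},{"dx": 0,"dy": 0,"dz": 0,"wx": 0,"wy": 0,"wz": 0,"gripper": 255},{"dx": 0,"dy": 0,"dz": 0,"wx": 0,"wy": 0,"wz": 0,"gripper": 255},{"dx": 0,"dy": 0,"dz": 0,"wx": 0,"wy": 0,"wz": 0,"gripper": 255},{"dx": 0,"dy": 0,"dz": 0,"wx": 0,"wy": 0,"wz": 0,"gripper": 255},{"dx": 0,"dy": 0,"dz": 0,"wx": 0,"wy": 0,"wz": 0,"gripper": 255},{"dx": 0,"dy": 0,"dz": 0,"wx": 0,"wy": 0,"wz": 0,"gripper": 255},{"dx": 0,"dy": 0,"dz": 0,"wx": 0,"wy": 0,"wz": 0,"gripper": 255},{"dx": 0,"dy": 0,"dz": 0,"wx": 0,"wy": 0,"wz": 0,"gripper": 255},{"dx": 0,"dy": 0,"dz": 0,"wx": 0,"wy": 0,"wz": 0,"gripper": 255},{"dx": 0,"dy": 0,"dz": 0,"wx": 0,"wy": 0,"wz": 0,"gripper": 255},{"dx": 0,"dy": 0,"dz": 0,"wx": 0,"wy": 0,"wz": 0,"gripper": 255},{"dx": 0,"dy": 0,"dz": 0,"wx": 0,"wy": 0,"wz": 0,"gripper": 255},{"dx": 0,"dy": 0,"dz": 0,"wx": 0,"wy": 0,"wz": 0,"gripper": 255}]'

```text
time: 7.98
tool_pos: [0.5786, 0.1353, 0.285]
ee_rot: [3.131, 0.004, 1.812]
wrist_force: [14.1, -0.8, -3.6]
width: 0.0001
finger_force: 6.0
```

```bash
python3 - <<'E'
from bench import robot, eyes
import cv2
a=eyes.snapshot("side")[:,:,::-1].copy()
print(robot.get_obs()['wrist_force'])
cv2.imwrite("pics/s2.png",cv2.resize(a[70:230,140:350],None,fx=3.7,fy=3.7,interpolation=cv2.INTER_CUBIC))
E
```

```text
[ 1.41903628e+01  1.33214667e-02 -3.43728669e+00]
```

View pics/s2.png

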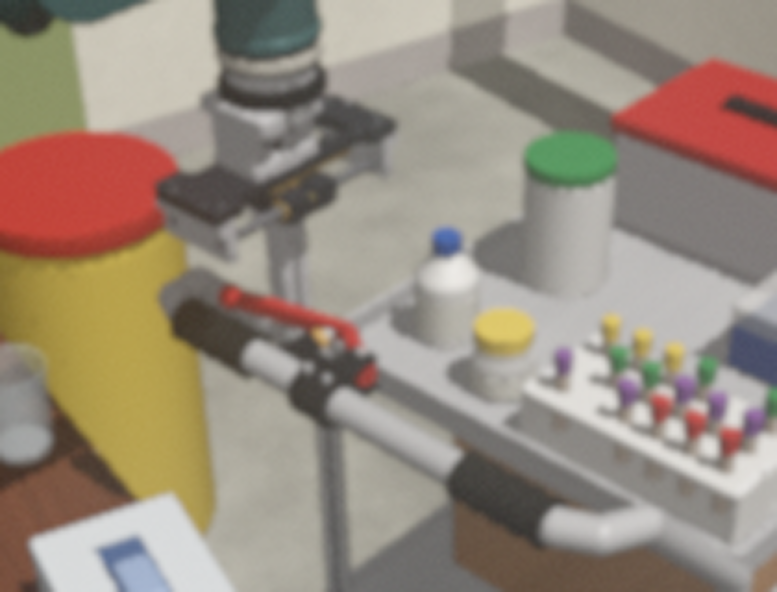

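The picture shows the lever pressed onto the pin by the fingers, with its ball moved from crop (268,278) to (232,297), still short of the bar. I'll hold on to pass two seconds, then back out and rise.

carry_out --deltas '[{"dx": 0,"dy": 0,"dz": 0,"wx": 0,"wy": 0,"wz": 0,"gripper": 255},{"dx": 0,"dy": 0,"dz": 0,"wx": 0,"wy": 0,"wz": 0,"gripper": 255},{"dx": 0,"dy": 0,"dz": 0,"wx": 0,"wy": 0,"wz": 0,"gripper": 255},{"dx": 0,"dy": 0,"dz": 0,"wx": 0,"wy": 0,"wz": 0,"gripper": 255},{"dx": 0,"dy": 0,"dz": 0,"wx": 0,"wy": 0,"wz": 0,"gripper": 255},{"dx": 0,"dy": 0,"dz": 0,"wx": 0,"wy": 0,"wz": 0,"gripper": 255},{"dx": 0,"dy": 0,"dz": 0,"wx": 0,"wy": 0,"wz": 0,"gripper": 255},{"dx": 0,"dy": 0,"dz": 0,"wx": 0,"wy": 0,"wz": 0,"gripper": 255},{"dx": 0,"dy": 0,"dz": 0,"wx": 0,"wy": 0,"wz": 0,"gripper": 255},{"dx": 0,"dy": 0,"dz": 0,"wx": 0,"wy": 0,"wz": 0,"gripper": 255},{"dx": 0,"dy": 0,"dz": 0,"wx": 0,"wy": 0,"wz": 0,"gripper": 255},{"dx": 0,"dy": 0,"dz": 0,"wx": 0,"wy": 0,"wz": 0,"gripper": 255},{"dx": 0,"dy": 0,"dz": 0,"wx": 0,"wy": 0,"wz": 0,"gripper": 255},{"dx": 0,"dy": 0,"dz": 0,"wx": 0,"wy": 0,"wz": 0,"gripper": 255}]'

```text
time: 9.2
tool_pos: [0.5786, 0.1353, 0.285]
ee_rot: [3.131, 0.004, 1.812]
wrist_force: [13.1, -0.6, -2.9]
width: 0.0007
finger_force: 6.0
```

carry_out --deltas '[{"dx": 0,"dy": 0.4,"dz": 0,"wx": 0,"wy": 0,"wz": 0,"gripper": 255},{"dx": 0,"dy": 0.4,"dz": 0,"wx": 0,"wy": 0,"wz": 0,"gripper": 255},{"dx": 0,"dy": 0.4,"dz": 0,"wx": 0,"wy": 0,"wz": 0,"gripper": 255},{"dx": 0,"dy": 0.4,"dz": 0,"wx": 0,"wy": 0,"wz": 0,"gripper": 255},{"dx": 0,"dy": 0.5,"dz": 0,"wx": 0,"wy": 0,"wz": 0,"gripper": 255},{"dx": 0,"dy": 0.5,"dz": 0,"wx": 0,"wy": 0,"wz": 0,"gripper": 255},{"dx": 0,"dy": 0,"dz": 0,"wx": 0,"wy": 0,"wz": 0,"gripper": 255},{"dx": 0,"dy": 0,"dz": -0.8,"wx": 0,"wy": 0,"wz": 0,"gripper": 255},{"dx": 0,"dy": 0,"dz": -0.8,"wx": 0,"wy": 0,"wz": 0,"gripper": 255},{"dx": 0,"dy": 0,"dz": -0.8,"wx": 0,"wy": 0,"wz": 0,"gripper": 255},{"dx": 0,"dy": 0,"dz": -0.8,"wx": 0,"wy": 0,"wz": 0,"gripper": 255},{"dx": 0,"dy": 0,"dz": -0.8,"wx": 0,"wy": 0,"wz": 0,"gripper": 255},{"dx": 0,"dy": 0,"dz": 0,"wx": 0,"wy": 0,"wz": 0,"gripper": 255},{"dx": 0,"dy": 0,"dz": 0,"wx": 0,"wy": 0,"wz": 0,"gripper": 255}]'

```text
time: 10.37
tool_pos: [0.6251, 0.1491, 0.3655]
ee_rot: [3.14, 0.0, 1.814]
wrist_force: [-0.1, -0.5, -0.7]
width: 0.0005
finger_force: 0.0
```

```bash
python3 - <<'E'
from bench import robot, eyes
import cv2
a=eyes.snapshot("side")[:,:,::-1].copy()
print(robot.get_obs()['wrist_force'])
cv2.imwrite("pics/s3.png",cv2.resize(a[70:230,140:350],None,fx=3.7,fy=3.7,interpolation=cv2.INTER_CUBIC))
E
```

```text
[ 0.03902336 -0.08358297  0.66784673]
```

View pics/s3.png

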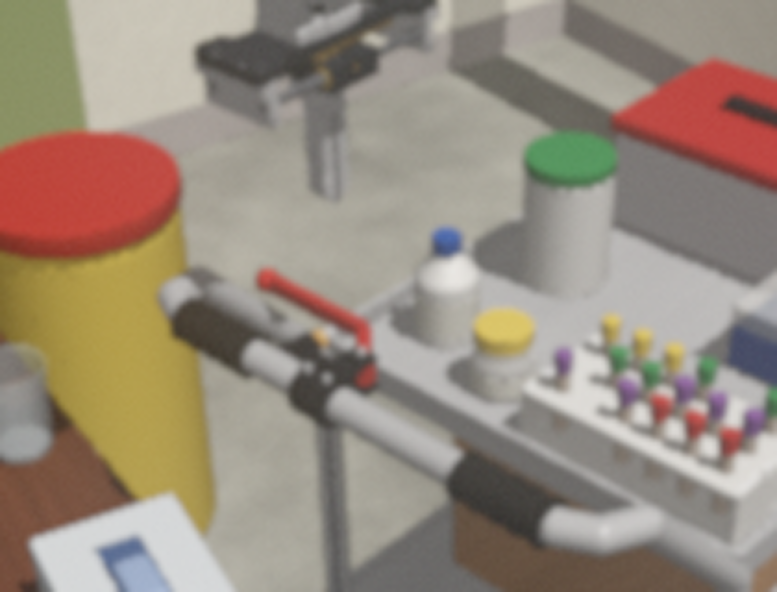

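The hand is clear and the ball is back at crop (268,278), so the lever has sprung fully out. Nothing else in view has moved.

```bash
python3 -c "
from bench import robot
print(robot.close_job())"
```

```text
the job is handed in; nothing more can be done
None
```

The brake lever was pressed onto its pin from the outer side at about 14 N and held for just over two seconds; after release it sprang fully back out with nothing else in view moved, and the job is handed in (no verdict was returned).

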